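# Free the sagging bolt of the medicine cupboard and hold its gate open

## Robot

A 6-joint arm with a two-finger parallel gripper is mounted at the origin on the work surface. World frame = base frame: x ahead of the robot, y to its left, z up, the work surface at z = 0. Lengths are in m, angles in rad, forces in N, time in s.
With the tool pointing down it reaches from about 0.35 to 0.925 m from the base axis. Payload 6.4 kg.
Tool frame: the origin (TCP) lies midway between the tips of the shut fingers; the grasp point (between the pads) lies 19 mm behind it; z points along the fingers, y is the line along which they close (so a half turn about z gives the same grasp; the last joint's range is limited). The gripper opens to 85 mm and grips with 20 to 120 N. Pads are 22 mm wide; open, the fingers measure 114 mm over their backs; the gripper's body (76 mm by 85 mm) begins 54 mm behind the grasp point. The pads swing forward as they close: fully open they stand 13 mm farther back than shut.
Start: joints at [-1.494, 0.245, 1.558, -0, 1.339, -0.174], TCP at [0.161, -0.63, 0.231] pointing down, gripper open.
Joint ranges: [-3.13, 3.13], [-1.02, 2.26], [0.13, 2.54], [-0.95, 4.09], [0.21, 2.88], [-2.74, 2.74]. Speed limits (rad/s): [2.57, 2.57, 3.14, 3.14, 3.14, 3.14].

## Interface

Orientations are given as a 3x3 rotation matrix whose columns are the frame's x, y, z axes.
In Python, from cell import arm, vision, order gives the robot as it stands. The module is installed in compiled form; this text tells all that it offers.
- The arm moves only by the shell command python3 -m inch 'ROWS'. ROWS is JSON, a list of rows, each an object with "gripper": the opening, from -1 (shut) to 1 (fully open); "xyz": the shift along the tool's x, y, z in mm, a list of three; "angular": the turn, a rotation vector about the tool's x, y, z in degrees, a list of three. In form: [{"gripper": gripper, "xyz": [x, y, z], "angular": [ax, ay, az]}, ...]. A call has 1 to 5 rows; each row is the pose to reach, as a shift and turn from the pose commanded when the call began, along the tool's axes at that moment; what a row does not reach only later rows make up. A row lasts 1/8 s, in which the tool goes at most 62.5 mm and 10.7 degrees, less where a joint would pass 70% of its speed; a pose out of reach is approached as far as the arm can. A call with a gripper value outside its range is refused whole. The fingers move at their own pace and stop on an object; the grip force is fixed at half the most. Time passes only in rows, so rows that repeat a pose let the fingers close. It gives the time, the measured TCP pose, the force, the opening and the grip force at its end, in the units of the state.
- arm.get_obs(): the state, without advancing time (a new reading comes with each control period).
- vision.capture(name): name is "scene" or "side" or "wrist"; returns the picture (420x560x3 uint8, red, green, blue); there is no depth.
- vision.camera_params(name): a dict with "fx", "fy", "cx", "cy" (pixels), "R" (3x3) and "t" (3): a world point X has camera coordinates R X + t; the wrist camera has in their place "mount" (4x4, takes a point from camera to tool coordinates, whose origin is the TCP and whose axes are the flange's). Camera axes: x right, y down, z forward; pixel columns grow to the right and rows downward; lengths in m; the calibration is good to about 2 mm. A picture is of the moment at which its call begins: read the wrist's pose just before it. camera_params takes no time and is no camera call.
- order.sign_off(): hands the job in; it is judged then, once.
The state is a dict: "time_s": time; "q": joint angles; "joint_velocities": joint speeds; "joint_efforts": joint torques, N m; "position": TCP position; "tool_rot": TCP orientation; "contact_force": force on the tool from outside, world axes, zero at the start; "wrist_torque": the same for the moment, N m; "opening": finger opening in m; "grasp_force": force on a finger pad.
Only numpy, scipy, OpenCV 4.12 (cv2) and the standard library are available. Lean on these libraries where they do the work, as an engineer would, in place of code of your own. Each camera call takes 0.05 s, during which the arm holds its last target. There are 200 camera calls.

## Task

A pile of three nested steel pots stands before the glazed gate of the bench cupboard, and its topmost pot is in the way of the gate: first lift that one off and stand it upright in the shallow metal tray, leaving the two lower pots where they are. Then lift the gate's sagging bolt so that its nose clears the bent-up lip of the keeper and, keeping it lifted, draw it out towards the hinge without wrenching it against the keeper. Last, pull the self-closing gate about 45 degrees open and finish while still holding it there with the gripper, all other things undisturbed.

Things in the scene. Friction and masses are not known exactly. Their poses are not given: they have to be found in the camera images.
- cabinet: White bench cupboard, fixed, 380 mm wide, 227 high; its front looks along own -x (to the robot), y along the front, z up. Origin on the counter, mid-front, in the plane of the gate's hinge axis. Its gate spans own y -150 to +150 mm, 100 to 215 mm above the counter, front face at x = -15 mm, hinged at the -y end, bolted at the +y end; a plain plinth is below.
- gate_hinge (a point): Point at counter height on the gate's vertical hinge axis (cupboard's own x = 0, y = -150 mm). Fixed.
- gate: The gate with all it carries (glazed frame, bolt plate, staples, bolt), turning counter-clockwise (from above) up to 1.3 rad about the hinge as its free edge swings out to the robot. Origin on the hinge axis at counter height; y points from hinge to free edge, -x out of the front; shut, its axes are the cupboard's. A spring shuts it when let go: 0.5 to 2 N of pull at the pin. Bolted, it gives under 0.02 rad.
- keeper (a point): Middle of the top edge of the keeper's bent-up lip (4 mm thick, 182 mm above the counter), behind which the bolt's nose hooks. The keeper is dark steel, on the post beside the gate's free edge, a box open above; its front plate stops the gate opening.
- gate_edge (a point): Middle of the gate's free edge, 298 mm from the hinge along the gate and 8 mm in front of the hinge plane, 157 mm above the counter.
- pin (a point): On the axis of the bolt's upright pin, at the height to grip it: a plain steel cylinder 14 mm thick standing up from the rod. The point is 19 mm below its top, 243 mm above the counter when sagging, and moves with the bolt. Axis 26 mm in front of the gate's front face, 250 mm from the hinge along the gate when bolted, less as drawn. Nothing else near it is higher than 227 mm.
- bolt_draw (a joint): How far the bolt is drawn out of the keeper towards the hinge, m: 0 to 0.004 at the start, stop at 0.050. The nose is wholly clear of the keeper from 0.031 on. Friction 1 N. The rod is horizontal, 12 mm thick, along the gate, axis 190 mm above the counter when sagging.
- bolt_lift (a joint): How far the bolt is lifted in its oversize staples, m: 0 sagging (its 160 g bring it back when let go), stop at 0.016. Its turned-down nose hooks 8 mm deep behind the keeper's lip: it passes only while lifted over 0.008 (0.012 is good), else it catches after 6 mm of draw. Keep it lifted until drawn 0.027; then it may sag.
- pot_top: Topmost of three equal stacking steel pots, loose, about 90 g. Origin: centre of its underside, z up. 50 mm high: foot 43 mm wide, 16 high; above it a straight round wall 58 mm wide, 34 high, 3 thick, open above: grip across this. Feet sit in the pot below, so rims are at 50, 84 and 118 mm. Pile axis 115 to 130 mm before the cupboard's hinge plane. Free after lifting 20 mm.
- pot_mid: Middle pot of the pile, same shape; it and the lowest pass under the gate with 16 mm to spare. Leave it in place.
- pot_low: Lowest pot of the pile, standing on the counter, same shape. Leave it in place.
- tray: Shallow metal tray, fixed on the counter left or right of the cupboard's front; 200 mm (own x) by 150 mm (own y), walls 3 mm thick and 18 mm high, floor 3 mm thick. Origin: centre of the underside.
- clipboard: Bystander: blue clipboard lying flat, 220 by 155 mm, clip 15 mm high. On the side where the tray is not. Origin: centre of the underside.
- bottle: Bystander: infusion bottle standing at the cupboard's left, 62 mm wide, 150 mm high. Origin: centre of the underside.
- vial: Bystander: small amber vial standing in front, 28 mm wide, 55 mm high. Origin: centre of the underside.
Not all that is in view belongs to the job. What is shaped like the pot_top but blue or pink is not meant.

How it is judged:
On the way, in this order (a step that is already met when the one before it is completed fails the run):
1. the topmost pot stands upright in the tray, let go, while the gate is still bolted (x of pot_top in the frame of tray between -0.08 and 0.08 m and y of pot_top in the frame of tray between -0.055 and 0.055 m and z of pot_top in the frame of tray between -0.002 and 0.008 m and angle between pot_top's own z axis and vertical below 0.1 rad and linear speed of pot_top below 0.03 m/s and contact force between the fingers and pot_top below 0.1 N and angle between the x axis of gate and the x axis of cabinet, either way round below 0.05 rad and value of joint bolt_draw below 0.015 m), for 0.2 s.
2. the bolt is lifted above the lip while its nose is being drawn across it (value of joint bolt_lift above 0.006 m and value of joint bolt_draw between 0.012 and 0.031 m and angle between the x axis of gate and the x axis of cabinet, either way round below 0.1 rad).
3. the bolt is drawn clear of the keeper (value of joint bolt_draw above 0.031 m), for 0.1 s.
At the end, for the whole second after the job is handed in: Gate still, 0.6 to 0.97 rad open, held by the fingers (at least 0.4 N on gate or bolt), no pot touching it; topmost pot upright (0.1 rad), at rest and let go on the tray floor; lower pots within 30 mm of their start (angle between the x axis of gate and the x axis of cabinet, either way round between 0.6 and 0.97 rad and angular speed of gate below 0.05 rad/s and contact force between the fingers and gate above 0.4 N and x of pot_top in the frame of tray between -0.08 and 0.08 m and y of pot_top in the frame of tray between -0.055 and 0.055 m and z of pot_top in the frame of tray between -0.002 and 0.008 m and angle between pot_top's own z axis and vertical below 0.1 rad and linear speed of pot_top below 0.03 m/s and contact force between the fingers and pot_top below 0.1 N and contact force between each of pot_low, pot_mid, pot_top and gate below 0.05 N and distance of each of pot_low, pot_mid from where it was at the start of the episode below 0.03 m); the arm keeps its last pose, push and grip.
It fails at once if a lower pot is shifted by over 30 mm or tipped (distance of any of pot_low, pot_mid from where it was at the start of the episode above 0.03 m or angle between any of pot_low, pot_mid's own z axis and vertical above 0.3 rad).
It fails at once if the clipboard, bottle or vial is shifted by over 30 mm or tipped (distance of any of clipboard, bottle, vial from where it was at the start of the episode above 0.03 m or angle between any of bottle, vial's own z axis and vertical above 0.4 rad).
It fails at once if the topmost pot is dropped from a height (z of pot_top in the frame of tray above 0.04 m and contact force between the fingers and pot_top below 0.01 N and linear speed of pot_top above 0.35 m/s).
It fails at once if the bolt is wrenched against the keeper with over 30 N (contact force between gate and cabinet above 30 N).
It also fails if it takes over 64 s, if anything falls off the work surface, if the arm or the gripper's body presses on something with over 40 N, if the wrist force passes 120 N, or if a joint passes its speed limit or range.

## Working session

There is one attempt and no reset: what is moved stays moved. The work goes in short steps, Python scripts to look and compute and a shell command to move; the robot and the scene stay as the last step left them, time stands still between calls to the robot, and variables do not carry over. Pictures are saved under pics/ and viewed, at most 10 in all, crops included, and the job is handed in when it is done.

```bash
mkdir -p pics
python3 - <<'E'
from cell import arm, vision
import cv2,numpy as np
for n in("scene","side"):
    im=vision.capture(n); cv2.imwrite(f"pics/{n}0.png",cv2.resize(im[:,:,::-1],(800,600),interpolation=cv2.INTER_CUBIC)); cv2.imwrite(f"pics/{n}0_raw.png",im[:,:,::-1])
    print(n,vision.camera_params(n))
print(vision.camera_params("wrist"))
o=arm.get_obs();print(o)
E
```

```text
scene {'fx': 521.2628196737606, 'fy': 521.2628196737606, 'cx': 280.94128194288345, 'cy': 203.34208265905232, 'R': array([[ 0.55678137, -0.83063468,  0.00636571],
       [-0.7845187 , -0.52835712, -0.32460616],
       [ 0.2729925 ,  0.17574065, -0.94582785]]), 't': array([-0.28977013,  0.49526571,  1.2159474 ])}
side {'fx': 453.39161960202375, 'fy': 453.39161960202375, 'cx': 277.49226581078534, 'cy': 216.29438731490671, 'R': array([[-0.8271751 , -0.56171967, -0.01588613],
       [-0.35610996,  0.54584881, -0.75844233],
       [ 0.4347034 , -0.6217074 , -0.65154651]]), 't': array([0.46802695, 0.28448424, 0.85065924])}
{'fx': 299.8697045167767, 'fy': 299.8697045167767, 'cx': 273.78438886349613, 'cy': 209.9075355333868, 'mount': array([[-7.82214185e-04, -9.54659363e-01, -2.97699327e-01,
         7.52541834e-02],
       [ 9.99998799e-01, -1.14509013e-03,  1.04453636e-03,
        -6.03841013e-04],
       [-1.33806898e-03, -2.97698152e-01,  9.54659112e-01,
        -1.42184500e-01],
       [ 0.00000000e+00,  0.00000000e+00,  0.00000000e+00,
         1.00000000e+00]])}
{'time_s': 0.1, 'q': array([-1.49412156e+00,  2.45769728e-01,  1.55893382e+00, -2.26640622e-05,
        1.33873858e+00, -1.74099516e-01]), 'joint_velocities': array([-0.0007196 ,  0.00078873, -0.00300057, -0.00052939,  0.00192029,
       -0.00108696]), 'joint_efforts': array([ 3.04911182e-04, -4.30670393e+01, -3.27129972e+01, -1.89760831e-04,
        2.82592133e-03,  2.30879124e-06]), 'position': array([ 0.16125942, -0.62913119,  0.23025181]), 'tool_rot': array([[ 9.68719295e-01,  2.48159021e-01, -1.63660932e-04],
       [ 2.48158895e-01, -9.68717590e-01,  1.84235178e-03],
       [ 2.98654990e-04, -1.82533563e-03, -9.99998289e-01]]), 'contact_force': array([ 0.25869119, -0.42857192, -0.12323833]), 'wrist_torque': array([0.00791729, 0.00991506, 0.01625503]), 'grasp_force': 0.0, 'opening': 0.08537288570679306}
```

View pics/scene0.png

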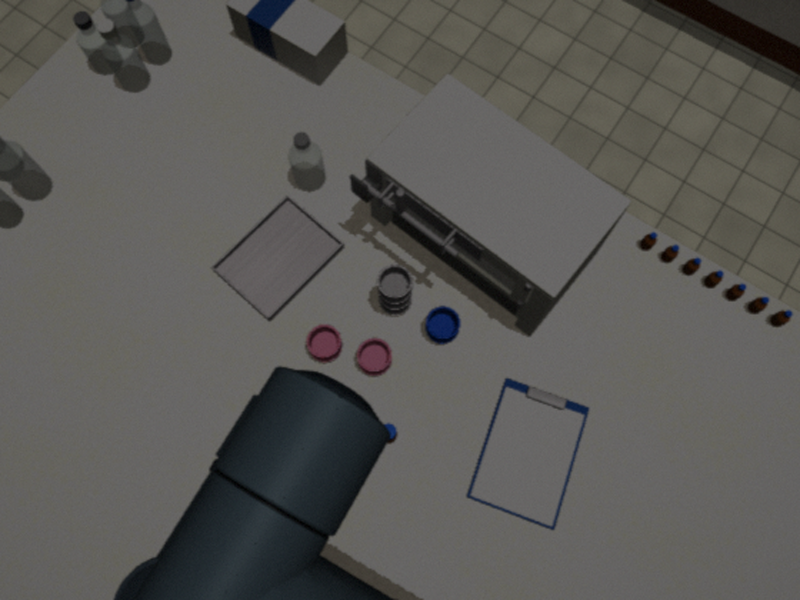

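View pics/side0.png

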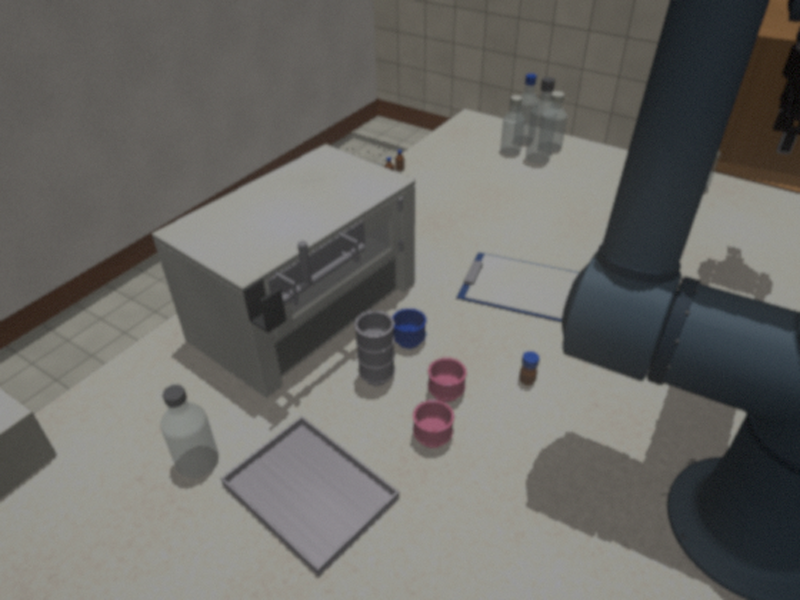

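Scene picture: a grey steel pile at (395,285), a blue pot at (442,324), and pink pots at (324,342) and (374,356). The tray is at (279,258), the cupboard front edge runs (367,160)-(555,296), the bottle is at (305,160), the vial at (390,432) and the clipboard at (528,452). Only the grey pile fits the description, since the others are coloured and single. I'll confirm it in one enlarged crop that also shows the pin.

```bash
cat > h.py <<'E'
import numpy as np
from cell import arm, vision
def ray(n,u,v,obs=None):
    p=vision.camera_params(n); d=np.array([(u-p['cx'])/p['fx'],(v-p['cy'])/p['fy'],1.])
    if n=="wrist":
        M=p['mount'];R=obs['tool_rot'];return R@M[:3,3]+obs['position'],R@M[:3,:3]@d
    R=p['R'];return -R.T@p['t'],R.T@d
def onz(n,u,v,z,obs=None):
    c,d=ray(n,u,v,obs);return c+d*(z-c[2])/d[2]
def tri(*rs):
    A=0;b=0
    for c,d in rs:
        d=d/np.linalg.norm(d);P=np.eye(3)-np.outer(d,d);A=A+P;b=b+P@c
    return np.linalg.solve(A,b)
E
python3 - <<'E'
from h import *
import cv2
np.set_printoptions(precision=4,suppress=True)
s=.7
for nm,pts,z in [("tray",[(289,199),(343,246),(269,318),(214,267)],.018),("cabtop",[(452,75),(628,203),(555,296),(367,160)],.227),("rim",[(395,277)],.118),("pots",[(324,340),(374,354),(442,322)],.05),("vial",[(390,432)],.055),("bottlecap",[(302,140)],.15)]:
    for p in pts: print(nm,onz("scene",p[0]*s,p[1]*s,z))
print("rim side",onz("side",375*s,322*s,.118))
a=cv2.imread("pics/scene0_raw.png")[110:230,235:395];b=cv2.imread("pics/side0_raw.png")[155:275,150:310]
cv2.imwrite("pics/c1.png",np.hstack([cv2.resize(x,(400,300),interpolation=cv2.INTER_CUBIC) for x in(a,b)]))
cv2.imwrite("pics/c1.png",np.vstack([cv2.resize(x,(640,480),interpolation=cv2.INTER_CUBIC)[:300] for x in(a,b)]))
E
```

```text
tray [0.6253 0.3297 0.018 ]
tray [0.6038 0.1877 0.018 ]
tray [0.4138 0.2175 0.018 ]
tray [0.4357 0.3618 0.018 ]
cabtop [0.9038 0.1543 0.227 ]
cabtop [ 0.8588 -0.2107  0.227 ]
cabtop [ 0.656  -0.1922  0.227 ]
cabtop [0.6877 0.1817 0.227 ]
rim [0.5769 0.0518 0.118 ]
pots [0.4305 0.1032 0.05  ]
pots [0.4587 0.0163 0.05  ]
pots [ 0.5736 -0.0505  0.05  ]
vial [ 0.362  -0.0829  0.055 ]
bottlecap [0.6894 0.3263 0.15  ]
rim side [0.5689 0.0504 0.118 ]
```

View pics/c1.png

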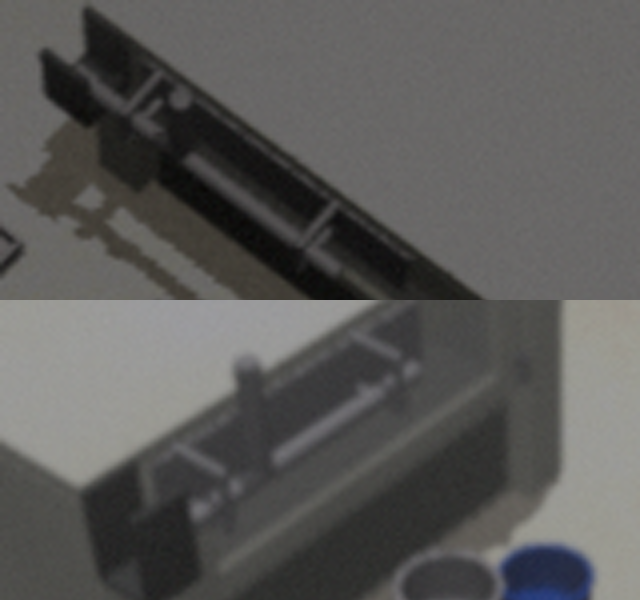

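The crop confirms the pile: an uncoloured grey steel rim directly beside the blue pot. The pin top is at raw scene (280,134.5) and raw side (211,169.5). Next I'll work out poses and go above the pile, with the tool turned so the camera is on the robot side.

```bash
cat >> h.py <<'E'
from scipy.spatial.transform import Rotation as Ro
def Rd(yaw):  # tool down, tool x at yaw
    c,s=np.cos(yaw),np.sin(yaw);return np.array([[c,s,0],[s,-c,0],[0,0,-1.]])
def go(pos,yaw):
    o=arm.get_obs();R=o['tool_rot']
    print("t",round(o['time_s'],2),"xyz mm",np.round(R.T@(np.array(pos)-o['position'])*1e3,1),"ang",np.round(Ro.from_matrix(R.T@Rd(yaw)).as_rotvec(degrees=True),1))
E
python3 - <<'E'
from h import *
np.set_printoptions(precision=4,suppress=True)
a=ray("scene",280,134.5);b=ray("side",211.2,169.5)
print(tri(a,b),onz("scene",280,134.5,.262),onz("side",211.2,169.5,.262))
E
python3 -m inch '[{"gripper":1,"xyz":[0,-40,-50],"angular":[0,0,-10]},{"gripper":1,"xyz":[45,-80,-50],"angular":[0,0,-20]},{"gripper":1,"xyz":[90,-115,-50],"angular":[0,0,-30]},{"gripper":1,"xyz":[135,-155,-50],"angular":[0,0,-40]},{"gripper":1,"xyz":[180,-190,-50],"angular":[0,0,-50]}]'
python3 -c "
from h import *
go([.573,.051,.26],3.04)"
```

```text
[0.6563 0.0956 0.2592] [0.655  0.0947 0.262 ] [0.6535 0.0985 0.262 ]
time_s: 0.72
position: [0.2892, -0.399, 0.2809]
tool_rot: [[0.428, 0.904, -0.0], [0.904, -0.428, 0.001], [0.0, -0.0, -1.0]]
contact_force: [0.4, 0.3, -0.1]
opening: 0.0854
grasp_force: 0.0
t 0.72 xyz mm [528.1  64.   21.1] ang [   0.    -0.  -109.5]
```

```bash
python3 -m inch '[{"gripper":1,"xyz":[52,6,-10],"angular":[0,0,-10.6]},{"gripper":1,"xyz":[104,12,-10],"angular":[0,0,-21]},{"gripper":1,"xyz":[156,19,-10],"angular":[0,0,-32]},{"gripper":1,"xyz":[208,25,-10],"angular":[0,0,-42]},{"gripper":1,"xyz":[264,32,-10],"angular":[0,0,-53]}]'
python3 -c "
from h import *
go([.573,.051,.26],3.04)"
```

```text
time_s: 1.35
position: [0.432, -0.1752, 0.2911]
tool_rot: [[-0.461, 0.888, -0.0], [0.888, 0.461, -0.0], [0.0, -0.0, -1.0]]
contact_force: [1.0, -0.6, -0.3]
opening: 0.0853
grasp_force: 0.0
t 1.35 xyz mm [135.8 229.3  31. ] ang [ -0.   -0.  -56.7]
```

```bash
python3 -m inch '[{"gripper":1,"xyz":[27,46,0],"angular":[0,0,-10.6]},{"gripper":1,"xyz":[54,92,0],"angular":[0,0,-21]},{"gripper":1,"xyz":[81,138,10],"angular":[0,0,-32]},{"gripper":1,"xyz":[108,184,20],"angular":[0,0,-42]},{"gripper":1,"xyz":[136,229,30],"angular":[0,0,-53]}]'
python3 -m inch '[{"gripper":1,"xyz":[0,0,0],"angular":[0,0,-3]},{"gripper":1,"xyz":[0,0,0],"angular":[0,0,-3]}]'
python3 - <<'E'
from h import *
import cv2
np.set_printoptions(precision=4,suppress=True)
go([.573,.051,.26],3.04)
o=arm.get_obs();im=vision.capture("wrist");print(o['position'],o['tool_rot'],o['q'])
cv2.imwrite("pics/w1_raw.png",im[:,:,::-1]);cv2.imwrite("pics/w1.png",cv2.resize(im[:,:,::-1],(800,600),interpolation=cv2.INTER_CUBIC))
np.savez("w1.npz",**{k:o[k] for k in('position','tool_rot')})
E
```

```text
time_s: 1.98
position: [0.574, 0.0504, 0.2605]
tool_rot: [[-0.985, 0.17, -0.001], [0.17, 0.985, -0.0], [0.001, -0.0, -1.0]]
contact_force: [0.5, -0.1, 0.3]
opening: 0.0849
grasp_force: 0.0
time_s: 2.22
position: [0.5732, 0.0492, 0.2605]
tool_rot: [[-0.992, 0.124, -0.001], [0.124, 0.992, 0.0], [0.001, -0.0, -1.0]]
contact_force: [-0.2, -0.2, 0.0]
opening: 0.0853
grasp_force: 0.0
t 2.23 xyz mm [0.4 1.8 0.5] ang [-0.  -0.1 -1.3]
[0.5732 0.0492 0.2605] [[-0.9923  0.1241 -0.0014]
 [ 0.1241  0.9923  0.0001]
 [ 0.0014 -0.0001 -1.    ]] [-0.1114  0.0484  1.7228 -0.0001  1.3719 -1.5577]
```

View pics/w1.png

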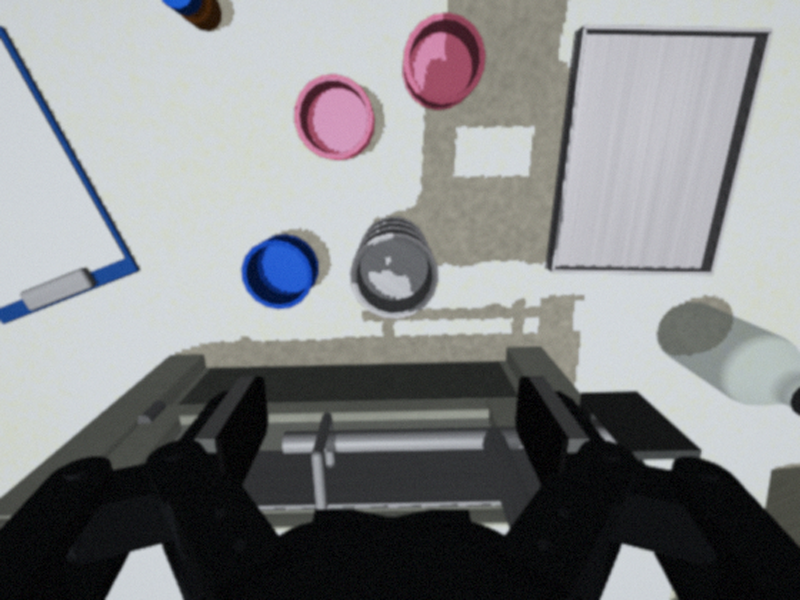

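The wrist view shows the grey rim ellipse centred near (394,272), the tray with corners (582,28), (768,33), (711,270), (550,268), and the gate shut at the bottom with its rod.

Run:
```python
from h import *
np.set_printoptions(precision=4,suppress=True)
o=dict(np.load("w1.npz"));s=.7
print("rim",onz("wrist",394*s,273*s,.118,o))
print([onz("wrist",u*s,v*s,.118,o)[:2] for u,v in((351,270),(437,270),(394,232),(394,316))])
print("tray",[onz("wrist",u*s,v*s,.018,o)[:2] for u,v in((582,28),(768,33),(711,270),(550,268))])
```

```text
rim [0.5659 0.0519 0.118 ]
[array([0.5602, 0.0231]), array([0.5675, 0.0812]), array([0.5382, 0.0553]), array([0.5967, 0.0481])]
tray [array([0.4122, 0.2202]), array([0.434 , 0.3655]), array([0.6233, 0.3388]), array([0.603 , 0.1921])]
```

```bash
python3 -m inch '[{"gripper":1,"xyz":[5,2,45],"angular":[0,0,-1]},{"gripper":1,"xyz":[5,2,90],"angular":[0,0,-1]},{"gripper":1,"xyz":[5,2,130],"angular":[0,0,-1]},{"gripper":1,"xyz":[5,2,155],"angular":[0,0,-1]},{"gripper":1,"xyz":[5,2,173],"angular":[0,0,-1]}]'
python3 -m inch '[{"gripper":1,"xyz":[0,0,0],"angular":[0,0,0]},{"gripper":-1,"xyz":[0,0,0],"angular":[0,0,0]},{"gripper":-1,"xyz":[0,0,0],"angular":[0,0,0]},{"gripper":-1,"xyz":[0,0,0],"angular":[0,0,0]},{"gripper":-1,"xyz":[0,0,0],"angular":[0,0,0]}]'
```

```text
time_s: 2.9
position: [0.5682, 0.0506, 0.0872]
tool_rot: [[-0.994, 0.109, -0.001], [0.109, 0.994, 0.0], [0.001, -0.0, -1.0]]
contact_force: [0.7, 0.4, -0.0]
opening: 0.0852
grasp_force: 0.0
time_s: 3.52
position: [0.5704, 0.051, 0.0905]
tool_rot: [[-0.994, 0.107, 0.004], [0.107, 0.994, -0.001], [-0.004, -0.0, -1.0]]
contact_force: [-0.4, -0.1, 6.9]
opening: 0.0572
grasp_force: 64.4
```

```bash
python3 -m inch '[{"gripper":-1,"xyz":[0,0,-5],"angular":[0,0,0]},{"gripper":-1,"xyz":[0,0,-15],"angular":[0,0,0]},{"gripper":-1,"xyz":[0,0,-30],"angular":[0,0,0]},{"gripper":-1,"xyz":[0,0,-45],"angular":[0,0,0]},{"gripper":-1,"xyz":[0,0,-60],"angular":[0,0,0]}]'
python3 - <<'E'
from h import *
import cv2
np.set_printoptions(precision=4,suppress=True)
go([.519,.279,.16],2.995)
o=arm.get_obs();im=vision.capture("side")[150:330,140:380];im2=vision.capture("wrist")[90:270,150:390];cv2.imwrite("pics/l1.png",cv2.resize(np.vstack([im,im2])[:,:,::-1],(400*1,600)))
E
```

```text
time_s: 4.15
position: [0.5689, 0.0513, 0.1497]
tool_rot: [[-0.994, 0.107, 0.001], [0.107, 0.994, -0.0], [-0.001, 0.0, -1.0]]
contact_force: [-0.1, 0.0, -1.3]
opening: 0.0569
grasp_force: 64.0
t 4.15 xyz mm [ 74.  221.1 -10.3] ang [0.  0.  2.3]
```

View pics/l1.png

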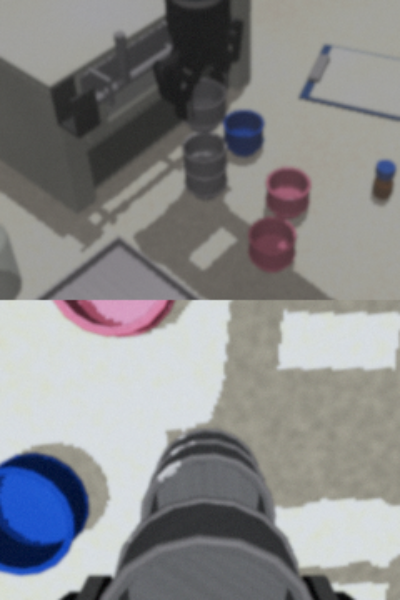

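The top pot alone is in the gripper; the other two still stand in the pile. Now to the tray centre.

```bash
python3 -m inch '[{"gripper":-1,"xyz":[10,30,0],"angular":[0,0,1]},{"gripper":-1,"xyz":[26,80,0],"angular":[0,0,2]},{"gripper":-1,"xyz":[45,132,0],"angular":[0,0,2.3]},{"gripper":-1,"xyz":[62,185,0],"angular":[0,0,2.3]},{"gripper":-1,"xyz":[74,221,10],"angular":[0,0,2.3]}]'
python3 -m inch '[{"gripper":-1,"xyz":[0,0,25],"angular":[0,0,0]},{"gripper":-1,"xyz":[0,0,60],"angular":[0,0,0]},{"gripper":-1,"xyz":[0,0,90],"angular":[0,0,0]},{"gripper":-1,"xyz":[0,0,104],"angular":[0,0,0]},{"gripper":-1,"xyz":[0,0,108],"angular":[0,0,0]}]'
python3 -m inch '[{"gripper":-1,"xyz":[0,0,2],"angular":[0,0,0]},{"gripper":-1,"xyz":[0,0,2],"angular":[0,0,0]}]'
```

```text
time_s: 4.88
position: [0.5184, 0.2812, 0.1388]
tool_rot: [[-0.989, 0.145, 0.001], [0.145, 0.989, 0.001], [-0.001, 0.001, -1.0]]
contact_force: [0.1, -0.4, -1.4]
opening: 0.0567
grasp_force: 64.1
time_s: 5.5
position: [0.5185, 0.2788, 0.0296]
tool_rot: [[-0.989, 0.147, -0.001], [0.147, 0.989, -0.0], [0.001, -0.001, -1.0]]
contact_force: [0.6, 0.1, -0.9]
opening: 0.0572
grasp_force: 64.2
time_s: 5.75
position: [0.5196, 0.2791, 0.0294]
tool_rot: [[-0.989, 0.147, 0.002], [0.147, 0.989, 0.001], [-0.002, 0.001, -1.0]]
contact_force: [-0.3, 0.2, -0.8]
opening: 0.0575
grasp_force: 64.2
```

```bash
for i in 1 2 3; do python3 -m inch '[{"gripper":-1,"xyz":[0,0,1.5],"angular":[0,0,0]},{"gripper":-1,"xyz":[0,0,1.5],"angular":[0,0,0]}]' | egrep 'position|contact'; done
```

```text
position: [0.519, 0.279, 0.0271]
contact_force: [-0.2, 0.4, -0.6]
position: [0.519, 0.279, 0.0256]
contact_force: [-0.6, 0.2, 1.4]
position: [0.5191, 0.279, 0.0255]
contact_force: [-5.6, -1.7, 10.6]
```

Contact with the floor. Release and rise.

```bash
python3 -m inch '[{"gripper":-1,"xyz":[0,0,-1.5],"angular":[0,0,0]},{"gripper":1,"xyz":[0,0,-1.5],"angular":[0,0,0]},{"gripper":1,"xyz":[0,0,-1.5],"angular":[0,0,0]},{"gripper":1,"xyz":[0,0,-1.5],"angular":[0,0,0]},{"gripper":1,"xyz":[0,0,-1.5],"angular":[0,0,0]}]'
python3 -m inch '[{"gripper":1,"xyz":[0,0,-15],"angular":[0,0,0]},{"gripper":1,"xyz":[0,0,-60],"angular":[0,0,0]},{"gripper":1,"xyz":[0,0,-120],"angular":[0,0,0]},{"gripper":1,"xyz":[0,0,-180],"angular":[0,0,0]},{"gripper":1,"xyz":[0,0,-240],"angular":[0,0,0]}]'
python3 -m inch '[{"gripper":1,"xyz":[0,0,-50],"angular":[0,0,0]},{"gripper":1,"xyz":[0,0,-50],"angular":[0,0,0]}]'
python3 - <<'E'
from h import *
import cv2
np.set_printoptions(precision=4,suppress=True)
go([.56,.08,.31],3.04)
im=vision.capture("side");im2=vision.capture("scene")
cv2.imwrite("pics/p_side.png",im[:,:,::-1]);cv2.imwrite("pics/p_scene.png",im2[:,:,::-1])
a=im[120:420,90:310];b=im2[80:230,230:340]
cv2.imwrite("pics/p1.png",np.hstack([cv2.resize(a,(440,600)),cv2.resize(b,(360,490)) if 0 else cv2.resize(b,(360,600))])[:,:,::-1])
E
```

```text
time_s: 7.12
position: [0.5188, 0.2789, 0.0252]
tool_rot: [[-0.989, 0.147, -0.0], [0.147, 0.989, -0.0], [0.0, -0.0, -1.0]]
contact_force: [0.7, -0.1, 0.6]
opening: 0.0852
grasp_force: 0.0
time_s: 7.75
position: [0.5185, 0.2789, 0.2686]
tool_rot: [[-0.989, 0.147, 0.002], [0.147, 0.989, 0.001], [-0.001, 0.001, -1.0]]
contact_force: [0.5, 0.5, -0.1]
opening: 0.0853
grasp_force: 0.0
time_s: 8.0
position: [0.5208, 0.2796, 0.3227]
tool_rot: [[-0.989, 0.147, 0.012], [0.147, 0.989, 0.004], [-0.011, 0.005, -1.0]]
contact_force: [0.3, -0.2, -0.1]
opening: 0.0853
grasp_force: 0.0
t 8.0 xyz mm [ -67.9 -191.8   12.4] ang [ 0.3  0.6 -2.6]
```

View pics/p1.png

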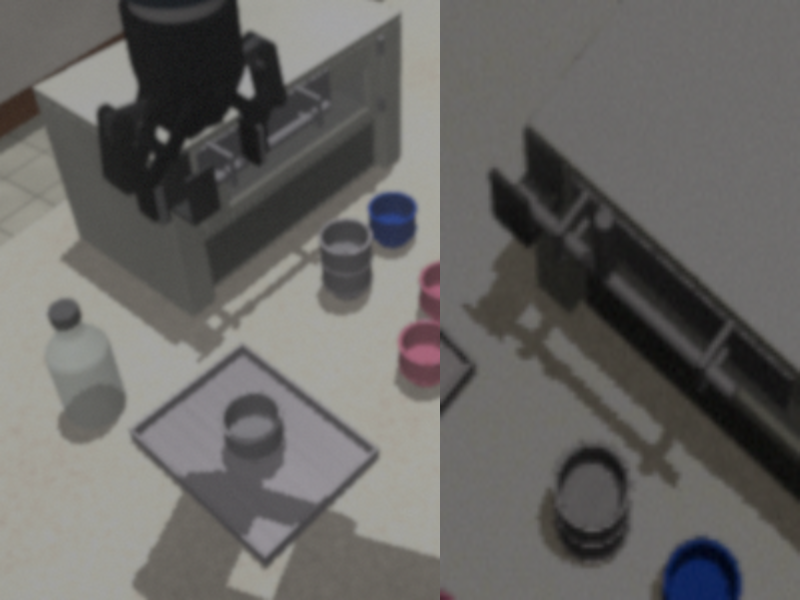

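The pot stands upright in the tray at side crop (253,425), and the two lower pots are still in the pile. The pin top in the scene crop, (603,215), agrees with the earlier reading. Next I go above the pin.

```bash
python3 -m inch '[{"gripper":1,"xyz":[-25,-30,0],"angular":[0,0,-1]},{"gripper":1,"xyz":[-58,-64,6],"angular":[0,0,-2]},{"gripper":1,"xyz":[-91,-98,14],"angular":[0,0,-2.6]},{"gripper":1,"xyz":[-124,-134,22],"angular":[0,0,-2.6]},{"gripper":1,"xyz":[-149,-161,28],"angular":[0,0,-2.6]}]'
python3 -m inch '[{"gripper":1,"xyz":[0,0,0],"angular":[0,0,0]},{"gripper":1,"xyz":[0,0,0],"angular":[0,0,0]}]' >/dev/null
python3 - <<'E'
from h import *
import cv2
np.set_printoptions(precision=4,suppress=True)
go([.6555,.096,.224],3.04)
o=arm.get_obs();im=vision.capture("wrist");print(o['position'])
np.savez("w2.npz",**{k:o[k] for k in('position','tool_rot')})
cv2.imwrite("pics/w2.png",cv2.resize(im[130:430,80:480,::-1],(800,580),interpolation=cv2.INTER_CUBIC))
E
```

```text
time_s: 8.72
position: [0.6422, 0.096, 0.2843]
tool_rot: [[-0.995, 0.103, -0.005], [0.103, 0.995, 0.0], [0.005, -0.0, -1.0]]
contact_force: [0.8, 0.4, -0.5]
opening: 0.0856
grasp_force: 0.0
t 8.97 xyz mm [-14.1  -0.8  61.9] ang [ 0.  -0.2 -0. ]
[0.6417 0.0982 0.2859]
```

View pics/w2.png

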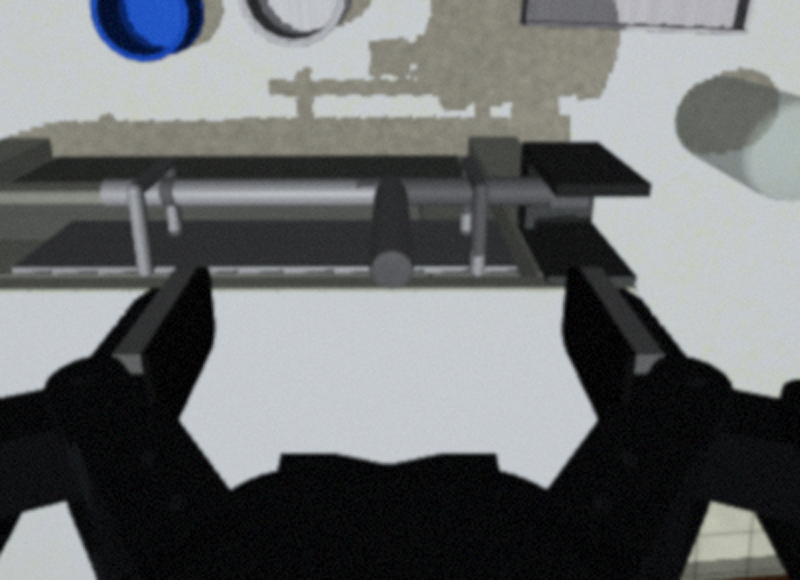

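The pin top is at crop (391,268), between the open fingers. The rod runs horizontally in the image, so the yaw is right.

Run:
```python
from h import *
np.set_printoptions(precision=4,suppress=True)
o=dict(np.load("w2.npz"))
print(onz("wrist",275.5,264,.262,o),onz("wrist",80+102/2,130+190/2,.19,o),onz("wrist",80+480/2,130+190/2,.19,o))
```

```text
[0.6515 0.0983 0.262 ] [ 0.6398 -0.023   0.19  ] [0.656  0.1359 0.19  ]
```

```bash
python3 -m inch '[{"gripper":1,"xyz":[-11.5,-2.5,10],"angular":[0,-0.2,0]},{"gripper":1,"xyz":[-11.5,-2.5,35],"angular":[0,-0.2,0]},{"gripper":1,"xyz":[-11.5,-2.5,50],"angular":[0,-0.2,0]},{"gripper":1,"xyz":[-11.5,-2.5,58],"angular":[0,-0.2,0]},{"gripper":1,"xyz":[-11.5,-2.5,58],"angular":[0,-0.2,0]}]'
python3 -m inch '[{"gripper":0,"xyz":[0,0,0],"angular":[0,0,0]},{"gripper":0,"xyz":[0,0,0],"angular":[0,0,0]},{"gripper":-0.4,"xyz":[0,0,0],"angular":[0,0,0]},{"gripper":-0.4,"xyz":[0,0,0],"angular":[0,0,0]},{"gripper":-0.5,"xyz":[0,0,0],"angular":[0,0,0]}]'
```

```text
time_s: 9.65
position: [0.6536, 0.0943, 0.2288]
tool_rot: [[-0.995, 0.102, 0.003], [0.102, 0.995, -0.0], [-0.003, -0.0, -1.0]]
contact_force: [-0.2, -0.4, -0.1]
opening: 0.0852
grasp_force: 0.0
time_s: 10.28
position: [0.6538, 0.0941, 0.2294]
tool_rot: [[-0.995, 0.102, 0.004], [0.102, 0.995, -0.0], [-0.004, 0.0, -1.0]]
contact_force: [-0.1, 0.7, 0.4]
opening: 0.0217
grasp_force: 0.1
```

```bash
python3 -m inch '[{"gripper":-0.5,"xyz":[0,2.5,0],"angular":[0,0,0]},{"gripper":-0.6,"xyz":[0,2.5,0],"angular":[0,0,0]},{"gripper":-1,"xyz":[0,2.5,0],"angular":[0,0,0]},{"gripper":-1,"xyz":[0,2.5,0],"angular":[0,0,0]},{"gripper":-1,"xyz":[0,2.5,0],"angular":[0,0,0]}]'
python3 -m inch '[{"gripper":-1,"xyz":[0,0,0],"angular":[0,0,0]},{"gripper":-1,"xyz":[0,0,0],"angular":[0,0,0]}]'
```

```text
time_s: 10.9
position: [0.654, 0.0967, 0.2294]
tool_rot: [[-0.995, 0.102, 0.004], [0.102, 0.995, -0.0], [-0.004, 0.0, -1.0]]
contact_force: [0.3, 1.0, 1.5]
opening: 0.0123
grasp_force: 58.4
time_s: 11.15
position: [0.6541, 0.0966, 0.2295]
tool_rot: [[-0.995, 0.102, 0.004], [0.102, 0.995, -0.0], [-0.004, 0.0, -1.0]]
contact_force: [0.2, 1.2, 1.4]
opening: 0.0121
grasp_force: 58.4
```

Pin gripped. Lift 12 mm.

```bash
python3 -m inch '[{"gripper":-1,"xyz":[0,0,-3],"angular":[0,0,0]},{"gripper":-1,"xyz":[0,0,-6],"angular":[0,0,0]},{"gripper":-1,"xyz":[0,0,-9],"angular":[0,0,0]},{"gripper":-1,"xyz":[0,0,-12],"angular":[0,0,0]},{"gripper":-1,"xyz":[0,0,-12],"angular":[0,0,0]}]'; python3 -m inch '[{"gripper":-1,"xyz":[0,0,0],"angular":[0,0,0]}]'
```

```text
time_s: 11.78
position: [0.654, 0.0966, 0.2417]
tool_rot: [[-0.995, 0.102, 0.004], [0.102, 0.995, -0.0], [-0.004, 0.0, -1.0]]
contact_force: [0.9, 0.2, -1.7]
opening: 0.0121
grasp_force: 58.4
time_s: 11.9
position: [0.6539, 0.0966, 0.2413]
tool_rot: [[-0.995, 0.102, 0.004], [0.102, 0.995, -0.0], [-0.004, -0.0, -1.0]]
contact_force: [-0.0, 1.0, -1.6]
opening: 0.0122
grasp_force: 58.4
```

```bash
python3 -m inch '[{"gripper":-1,"xyz":[0,-3,0],"angular":[0,0,0]},{"gripper":-1,"xyz":[0,-6,0],"angular":[0,0,0]},{"gripper":-1,"xyz":[0,-9,0],"angular":[0,0,0]},{"gripper":-1,"xyz":[0,-12,0],"angular":[0,0,0]},{"gripper":-1,"xyz":[0,-15,0],"angular":[0,0,0]}]'
```

```text
time_s: 12.52
position: [0.6524, 0.0814, 0.2413]
tool_rot: [[-0.995, 0.102, 0.003], [0.102, 0.995, -0.0], [-0.004, -0.0, -1.0]]
contact_force: [0.7, 1.2, -1.0]
opening: 0.0119
grasp_force: 58.4
```

Low force, so it is crossing the lip. Keep drawing.

```bash
python3 -m inch '[{"gripper":-1,"xyz":[0,-4,0],"angular":[0,0,0]},{"gripper":-1,"xyz":[0,-8,0],"angular":[0,0,0]},{"gripper":-1,"xyz":[0,-12,0],"angular":[0,0,0]},{"gripper":-1,"xyz":[0,-16,0],"angular":[0,0,0]},{"gripper":-1,"xyz":[0,-20,0],"angular":[0,0,0]}]' | egrep 'pos|cont'
python3 -m inch '[{"gripper":-1,"xyz":[0,-2,0],"angular":[0,0,0]},{"gripper":-1,"xyz":[0,-4,0],"angular":[0,0,0]},{"gripper":-1,"xyz":[0,-6,0],"angular":[0,0,0]},{"gripper":-1,"xyz":[0,-6,0],"angular":[0,0,0]},{"gripper":-1,"xyz":[0,-6,0],"angular":[0,0,0]}]'
```

```text
position: [0.6504, 0.0615, 0.2413]
contact_force: [-0.1, 1.2, -1.9]
time_s: 13.78
position: [0.6498, 0.0555, 0.2413]
tool_rot: [[-0.995, 0.102, 0.003], [0.102, 0.995, -0.001], [-0.003, -0.001, -1.0]]
contact_force: [0.9, -1.5, -1.4]
opening: 0.0123
grasp_force: 58.4
```

Drawn about 41 mm with little force. Start the opening arc gently.

```bash
python3 -m inch '[{"gripper":-1,"xyz":[8,-2,0],"angular":[0,0,-2.2]},{"gripper":-1,"xyz":[16,-4,0],"angular":[0,0,-4.5]},{"gripper":-1,"xyz":[16,-4,0],"angular":[0,0,-4.5]}]'
python3 -c "
from h import *
import cv2
H=np.array([.669,-.155]);p=arm.get_obs()['position'][:2];print(np.linalg.norm(p-H))"
```

```text
time_s: 14.15
position: [0.6334, 0.0533, 0.2414]
tool_rot: [[-1.0, 0.024, 0.004], [0.024, 1.0, -0.001], [-0.004, -0.001, -1.0]]
contact_force: [0.4, -0.9, -1.8]
opening: 0.0125
grasp_force: 58.5
0.21133839486523076
```

Free movement, so on to 27° and then 45°.

```bash
python3 -m inch '[{"gripper":-1,"xyz":[16,-4,0],"angular":[0,0,-4.5]},{"gripper":-1,"xyz":[32,-9,0],"angular":[0,0,-9]},{"gripper":-1,"xyz":[48,-15,0],"angular":[0,0,-13.5]},{"gripper":-1,"xyz":[63,-23,0],"angular":[0,0,-18]},{"gripper":-1,"xyz":[77,-32,0],"angular":[0,0,-22.5]}]'
python3 -m inch '[{"gripper":-1,"xyz":[16,-4,0],"angular":[0,0,-4.5]},{"gripper":-1,"xyz":[32,-9,0],"angular":[0,0,-9]},{"gripper":-1,"xyz":[48,-15,0],"angular":[0,0,-13.5]},{"gripper":-1,"xyz":[63,-23,0],"angular":[0,0,-18]},{"gripper":-1,"xyz":[63,-23,0],"angular":[0,0,-18]}]'
python3 -m inch '[{"gripper":-1,"xyz":[0,0,0],"angular":[0,0,0]},{"gripper":-1,"xyz":[0,0,0],"angular":[0,0,0]},{"gripper":-1,"xyz":[0,0,0],"angular":[0,0,0]}]'
python3 - <<'E'
from h import *
import cv2
o=arm.get_obs();H=np.array([.669,-.155]);p=o['position'][:2]-H;a=np.arctan2(-p[0],p[1]);print(np.linalg.norm(p),a+.1-np.arctan2(.041,.207))
im=vision.capture("side");im2=vision.capture("scene")
cv2.imwrite("pics/f1.png",np.hstack([cv2.resize(im[70:370,80:360],(400,430)),cv2.resize(im2[80:380,150:430],(400,430))])[:,:,::-1])
E
```

```text
time_s: 14.78
position: [0.5559, 0.0234, 0.2414]
tool_rot: [[-0.932, -0.363, 0.005], [-0.363, 0.932, 0.0], [-0.005, -0.002, -1.0]]
contact_force: [2.3, -0.3, -1.4]
opening: 0.0121
grasp_force: 58.6
time_s: 15.4
position: [0.5054, -0.0209, 0.2412]
tool_rot: [[-0.777, -0.63, 0.005], [-0.63, 0.777, 0.001], [-0.004, -0.003, -1.0]]
contact_force: [1.8, 1.9, -1.5]
opening: 0.0121
grasp_force: 58.6
time_s: 15.78
position: [0.5057, -0.0206, 0.2409]
tool_rot: [[-0.775, -0.632, 0.004], [-0.632, 0.775, -0.0], [-0.003, -0.003, -1.0]]
contact_force: [2.4, 1.4, -1.3]
opening: 0.0121
grasp_force: 58.6
0.21151421305299697 0.7866595750800609
```

View pics/f1.png

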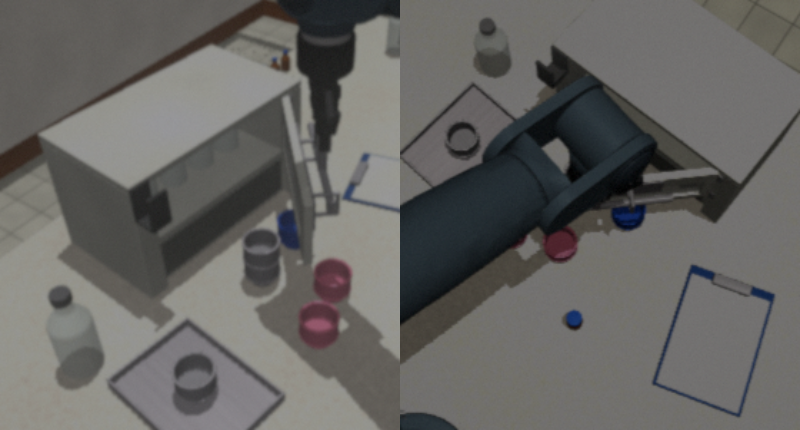

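The gate stands about 0.78 rad open, held by the pin. The pot is in the tray at side (195,378), the two-pot pile is in place at (262,257), and the bystanders are unmoved. Handing in.

```bash
python3 -c "
from cell import order
print(order.sign_off())"
```

```text
the job is handed in; nothing more can be done
None
```

The job is handed in (no verdict was returned): the top pot stands upright in the tray, the bolt was lifted and drawn about 41 mm without wrenching, and the gripper holds the gate open by the pin at about 0.78 rad (45°), with everything else looking undisturbed in the final pictures.

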